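# Balance the serving paddle on the ridge

## Robot

A 6-joint arm with a two-finger parallel gripper is mounted at the origin on a cart in front of the work surface, level with it; the furniture and walls round the work are solid. World frame = base frame: x ahead of the robot, y to its left, z up, the work surface at z = 0. Lengths are in mm, angles in rad, forces in N, time in s.
With the tool pointing down it reaches from about 400 to 925 mm from the base axis. Payload 12.5 kg.
Tool frame: the origin (TCP) lies midway between the tips of the shut fingers; the grasp point (between the pads) lies 19 mm behind it; z points along the fingers, y is the line along which they close (so a half turn about z gives the same grasp; the last joint's range is limited). The gripper opens to 95 mm and grips with 3 to 60 N. Pads are 20 mm wide; open, the fingers measure 119 mm over their backs; the gripper's body (75 mm by 180 mm) begins 59 mm behind the grasp point.
Start: joints at [1.075, 0.491, 1.559, -0, 1.092, -0.106], TCP at [237.489, 578.143, 180.961] pointing down, gripper open.
Joint ranges: [-3.1, 3.1], [-0.84, 2.19], [0.05, 2.79], [-1.13, 4.28], [0.06, 2.93], [-2.69, 2.69]. Speed limits (rad/s): [2.22, 2.22, 2.79, 3.14, 3.14, 3.14].

## Interface

Orientations are given as [roll, pitch, yaw] about the fixed x, y, z axes, in that order (R = Rz(yaw) Ry(pitch) Rx(roll)).
In Python, from cell import state, viewer, env, models gives the robot as it stands. The module is installed in compiled form; this text tells all that it offers.
- The arm moves only by the tool arm_command, never from a script. Its argument "rows" is a list of rows, each a list of 2 entries, a list of its own where there are three numbers: the shift along the tool's x, y, z normalised to -1 to 1, where 1 is 0.25 m, then the turn about the tool's z normalised to -1 to 1, where 1 is pi rad. A call has exactly 5 rows; each row shifts and turns the commanded pose from where the row before left it, along the tool's axes as they then stand; what a row does not reach is not made up. A row lasts 1/10 s, in which the tool goes at most 50 mm and 8.59 degrees, less where a joint would pass 70% of its speed; a pose out of reach is approached as far as the arm can. A call with a number of a shift or a turn outside -1 to 1 is refused whole. A call with a gripper value outside its range is refused whole. "claw" is the opening, from 0 (shut) to 1 (fully open), set as the call begins (left out, the last holds). The fingers move at their own pace and stop on an object; the grip force is fixed at half the most. Time passes only in rows, so rows that do not move let the fingers close, or fill a call up. It gives the time, the measured TCP pose, the force, the opening and the grip force at its end, in the units of the state.
- state(): the state, without advancing time (a new reading comes with each control period).
- viewer.read_camera(name): name is "side" or "top"; returns (picture, depth): 400x640x3 uint8, red, green, blue; 400x640 float32, mm along the optical axis (not along the pixel's ray), 0 where there is no reading.
- viewer.get_calibration(name): a dict with "camera_matrix" (3x3 intrinsics, pixels), "dist_coeffs" ([k1, k2, p1, p2, k3] as OpenCV has them; the pictures are not rectified), "world_to_cam" (4x4, takes a point from world to camera coordinates). Camera axes: x right, y up, looking along -z (the intrinsics and any distortion apply to the point x, -y, -z); pixel columns grow to the right and rows downward; lengths in mm; the calibration is good to about 2 mm. A picture is of the moment at which its call begins. get_calibration takes no time and is no camera call.
- env.job_done(): hands the job in; it is judged then, once.
Trained networks look in the newest picture that a camera, given by its name, has taken for a name from the list of things; names that differ only in an ending like _2 or _b are one class to them, and where a whole thing is asked for, a point or a joint stands for the part that bears it (a point fixed in the world has none). Each returns a list of dicts, best first, with "confidence" (0 to 1); they miss things now and then, are a little off and sometimes report something else, mostly with a low value. They report only what shows in the picture. A call takes as long as a camera call.
- models.search_frame(camera, label): "position" ([x, y, z] in mm, in world coordinates, good to about 4 mm: the middle of the surface that is visible of it).
- models.mark_of(camera, label): "position" ([x, y, z] in mm, in world coordinates, good to about 4 mm: a listed point, or the origin of a listed thing).
The state is a dict: "t": time; "joints": joint angles; "qvel": joint speeds; "tau": joint torques, N m; "eef_pos": TCP position; "tcp_rot": TCP orientation; "ft_force": force on the tool from outside, world axes, zero at the start; "moment": the same for the moment, N m; "opening": opening from 0.0 (shut) to 1.0 (fully open); "grip_force": force on a finger pad.
Only numpy, scipy, OpenCV 4.12 (cv2) and the standard library are available. Lean on these libraries where they do the work, as an engineer would, in place of code of your own. Each camera call takes 0.05 s, during which the arm holds its last target. There are 200 camera calls.

## Task

The wooden serving paddle has hidden steel cores, so nobody can see where it balances: pick it up and lay it flat and roughly square across the ridge of the balance rest, feeling for the heavy side while you still hold it, and shift it along until its balance point lies over the ridge. Then let go, so that it stays there level on the ridge alone. Work gently: do not press it hard on the ridge, never let it tip over so that an end drops to the stand, and leave the other things where they are.

Things in the scene. Friction and masses are not known exactly. Their poses are not given: they have to be found in the camera images.
- paddle_center (a point): Serving paddle of light wood, a flat bar 300 mm long and 20 mm thick, lying flat at first. Point half-way along, on the centre line, half-way up. x along the paddle to its broad round end, y across, z up. 44 mm wide with parallel sides from x = -85 to +128 mm; round broad end to +150; slim handle, 26 mm wide with a dark eyelet, from -105 to -150.
- rest_ridge (a point): Balance rest, fixed: an upright steel rib with a springy black rubber cap 12 mm wide, 100 mm long. Point: centre of the cap's flat top, 65 mm above the stand (it sinks 1 mm for every 6 N); y runs along the ridge, x across, z up. A paddle laid across stays level only while its centre of mass is over the 12 mm wide cap; else it tips over.
- bitters_a_mid (a point): bystander: small bottle 47 mm across, 138 mm high; point half-way up
- tumbler_3_mid (a point): bystander: glass tumbler 68 mm across, 102 mm high; point half-way up
- lime_0_mid (a point): bystander: lime about 50 mm; point near its middle
- shaker_tin_mid (a point): bystander: metal shaker tin 74 mm across, 156 mm high; point half-way up
- salt_cellar_mid (a point): bystander: round wooden salt cellar 70 mm across, 67 mm high; point half-way up
- jigger_mid (a point): bystander: metal jigger 41 mm across, 97 mm high; point half-way up
- lemon_0_mid (a point): bystander: lemon 83 x 58 mm; point near its middle
- stopper_0_mid (a point): bystander: black bottle stopper 33 mm across, 48 mm high, on the front part of the stand between paddle and rest; point half-way up
- paddle: The same paddle, origin at the middle of its underside, same axes. It weighs 0.24 to 0.66 kg. Hidden cores put its centre of mass, on the centre line, anywhere between x = -45 and x = +55 mm, different every time.
- rest: The same rest, origin under its middle at the height of the stand. The rib stands on a wooden foot 120 x 130 mm, 16 mm high; a steel flange 44 mm wide and up to 22 mm high runs along the rib's root.

How it is judged:
By the outcome, as a careful person would: the job done as asked, in the order asked, and still so for the second after the job is handed in, with the robot touching nothing.
It also fails if it takes over 64 s, if anything falls off the work surface, if the arm or the gripper's body presses on something with over 40 N, if the wrist force passes 120 N, or if a joint passes its speed limit or range.

## Working session

There is one attempt and no reset: what is moved stays moved. The work goes in short steps, Python scripts to look and compute and a tool call to move; the robot and the scene stay as the last step left them, time stands still between calls to the robot, and variables do not carry over. Pictures are saved under pics/ and viewed, at most 10 in all, crops included, and the job is handed in when it is done.

Besides the shell and the picture viewer there is one more tool, called after ">>>" by a JSON object that holds its "fn" and its "kwargs", one argument or row to a line. arm_command: Moves the arm, as the interface text tells. Scaled input: -1 to 1 covers 0.25 m each way for a shift and pi rad each way for a turn. Its arguments: {"type":"object","properties":{"rows":{"type":"array","items":{"type":"array"}},"claw":{"type":"number"}},"required":["rows"]}

```bash
mkdir -p pics; cat > h.py <<'E'
from cell import state, viewer, env, models
import numpy as np, cv2
def world(name,pts,depth):
    c=viewer.get_calibration(name);K=np.array(c["camera_matrix"]);D=np.array(c["dist_coeffs"],float)
    T=np.linalg.inv(np.array(c["world_to_cam"]))
    pts=np.array(pts,float).reshape(-1,2)
    n=cv2.undistortPoints(pts.reshape(-1,1,2),K,D).reshape(-1,2)
    d=np.array([depth[int(round(v)),int(round(u))] for u,v in pts])
    P=np.c_[n[:,0]*d,-n[:,1]*d,-d,np.ones(len(d))]
    return (P@T.T)[:,:3]
E
python3 - <<'E'
from h import *
for n in("top","side"):
    p,d=viewer.read_camera(n);cv2.imwrite(f"pics/{n}0.png",p[:,:,::-1]);np.save(n+"d.npy",d);np.save(n+"p.npy",p)
    for l in ["paddle_center","rest_ridge","stopper_0_mid","paddle","rest"]:
        print(n,l,[(np.round(r["position"]),round(r["confidence"],2)) for r in models.mark_of(n,l)[:2]])
for l in ["bitters_a_mid","tumbler_3_mid","lime_0_mid","shaker_tin_mid","salt_cellar_mid","jigger_mid","lemon_0_mid"]:
    print(l,[(np.round(r["position"]),round(r["confidence"],2)) for r in models.mark_of("top",l)[:2]])
s=state();print(s)
E
```

```text
top paddle_center [(array([566., 142.,   7.]), 0.75)]
top rest_ridge [(array([ 564., -166.,   68.]), 0.72), (array([ 561., -372.,   31.]), 0.29)]
top stopper_0_mid [(array([674., 321.,  66.]), 0.62), (array([379., -26.,  24.]), 0.53)]
top paddle [(array([567., 139.,   6.]), 0.76), (array([678., 322.,  65.]), 0.52)]
top rest [(array([ 562., -172.,    3.]), 0.74)]
side paddle_center [(array([563., 144.,  11.]), 0.76)]
side rest_ridge [(array([ 558., -169.,   68.]), 0.63)]
side stopper_0_mid [(array([380., -22.,  24.]), 0.5)]
side paddle [(array([565., 142.,   1.]), 0.93), (array([ 660., -379.,   74.]), 0.73)]
side rest [(array([ 560., -169.,   -0.]), 0.8)]
bitters_a_mid [(array([676., 320.,  66.]), 0.75)]
tumbler_3_mid [(array([579., 329.,  52.]), 0.64), (array([ 561., -374.,   36.]), 0.46)]
lime_0_mid [(array([439., 301.,  21.]), 0.61)]
shaker_tin_mid [(array([ 656., -374.,   77.]), 0.62)]
salt_cellar_mid [(array([ 556., -373.,   34.]), 0.73), (array([568., 142.,   8.]), 0.18)]
jigger_mid [(array([ 428., -383.,   48.]), 0.59)]
lemon_0_mid [(array([702., -24.,  26.]), 0.71)]
{'t': 0.95, 'joints': array([ 1.07538051e+00,  4.90901636e-01,  1.55892058e+00,  2.60787174e-05,
        1.09171423e+00, -1.05585554e-01]), 'qvel': array([-0.00128949,  0.00078951,  0.00063822,  0.00014988, -0.00010808,
       -0.00036742]), 'tau': array([ 1.42698889e-03, -6.12471914e+01, -2.58427602e+01,  6.92778756e-02,
        4.46598069e-02,  2.79620747e-05]), 'eef_pos': array([237.48656694, 578.12857641, 180.95282772]), 'tcp_rot': array([ 3.14153433e+00, -1.70914425e-05,  2.75175037e+00]), 'ft_force': array([0.50383941, 0.50397657, 0.23206244]), 'moment': array([-0.05130698, -0.04730714,  0.05362931]), 'grip_force': 0.0, 'opening': 0.9995845523171264}
```

View pics/top0.png

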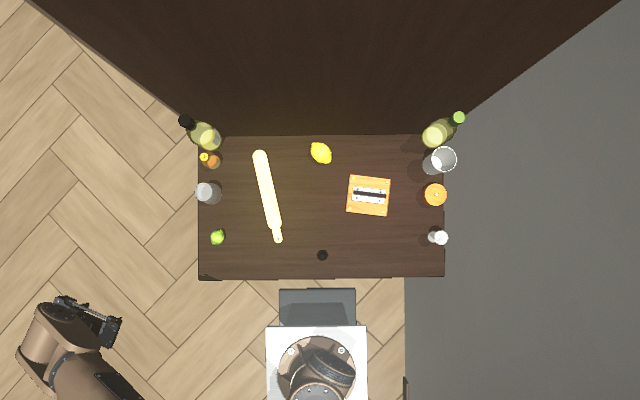

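View pics/side0.png

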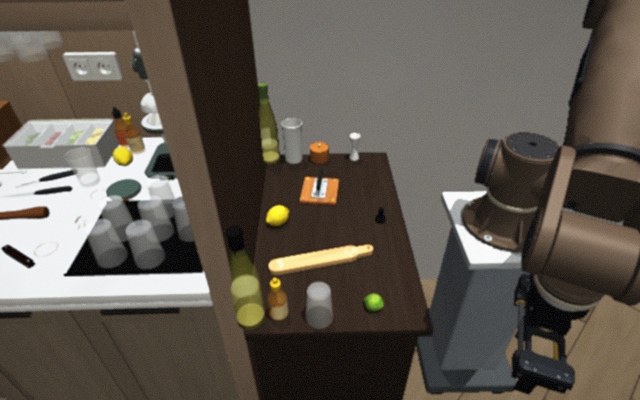

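The top view shows the paddle from its round end at about (260,155) to its handle at about (278,238). The rest is at (369,195) with its ridge running roughly along world y, and the stopper is at (322,255). Next I measure the axes.

```bash
python3 - <<'E'
from h import *
p=np.load("topp.npy").astype(int);d=np.load("topd.npy")
v,u=np.mgrid[0:400,0:640]
def ana(m,name,zr):
    q=np.c_[u[m],v[m]];W=world("top",q,d);k=(W[:,2]>zr[0])&(W[:,2]<zr[1]);W=W[k]
    (c,s,a)=cv2.minAreaRect(W[:,:2].astype(np.float32))
    m0=W[:,:2].mean(0);_,_,V=np.linalg.svd(W[:,:2]-m0)
    print(name,len(W),np.round(W.mean(0),1),"rect",np.round(c,1),np.round(s,1),"axis",V[0],np.degrees(np.arctan2(V[0,1],V[0,0])))
    return W
box=(u>240)&(u<295)&(v>140)&(v<250)
W=ana(box,"paddle",(10,40))
ax=np.linalg.svd(W[:,:2]-W[:,:2].mean(0))[2][0]
if ax[0]<0: ax=-ax
t=(W[:,:2]-W[:,:2].mean(0))@ax; n=(W[:,:2]-W[:,:2].mean(0))@[-ax[1],ax[0]]
for a in range(-180,170,20):
    k=(t>a)&(t<a+20)
    if k.any(): print(a,round(n[k].min()),round(n[k].max()))
print(t.min(),t.max())
box=(u>340)&(u<400)&(v>170)&(v<220)
ana(box,"ridge",(55,80)); ana(box,"foot",(9,26))
E
```

```text
paddle 1182 [573.2 140.   19.6] rect [563.2 128.3] [289.4 112.1] axis [-0.9795314  -0.20129143] -168.38751152934307
-160 -12 69
-140 -12 11
-120 -18 17
-100 -20 21
-80 -20 20
-60 -20 22
-40 -20 21
-20 -20 21
0 -19 21
20 -22 21
40 -22 22
60 -84 22
80 -73 22
100 -22 23
120 -18 21
-158.6949397556908 137.99965890395904
ridge 137 [ 561.4 -171.5   64.3] rect [ 561.6 -171.7] [98.6 12.2] axis [-0.127288  -0.9918658] -97.31290428944372
foot 1389 [ 561.  -171.2   17. ] rect [ 559.  -190.8] [168.3 120.2] axis [-0.22360964 -0.97467878] -102.9211335819239
```

>>> {"fn": "arm_command", "kwargs": {
  "rows": [
    [[0,0,0],-0.047],
    [[0,0,0],-0.047],
    [[0,0,0],-0.047],
    [[0,0,0],-0.047],
    [[-0.084,-0.18,0],0]
  ],
  "claw": 1
}}

```text
t: 1.45
eef_pos: [265.3, 540.5, 180.6]
tcp_rot: [3.14, 0.0, -2.931]
ft_force: [0.8, 0.1, -1.2]
opening: 1.003
grip_force: 0.0
```

>>> {"fn": "arm_command", "kwargs": {
  "rows": [
    [[-0.084,-0.18,0],0],
    [[-0.084,-0.18,0],0],
    [[-0.084,-0.18,0],0],
    [[-0.084,-0.18,0],0],
    [[-0.084,-0.18,0],0]
  ]
}}

```text
t: 1.95
eef_pos: [415.7, 337.0, 181.2]
tcp_rot: [3.141, 0.001, -2.941]
ft_force: [0.7, 0.5, 0.2]
opening: 0.999
grip_force: 0.0
```

>>> {"fn": "arm_command", "kwargs": {
  "rows": [
    [[-0.084,-0.18,0],0],
    [[-0.084,-0.18,0],0],
    [[-0.084,-0.18,0],0],
    [[-0.084,-0.18,0],0],
    [[0,0,0],0]
  ]
}}

```text
t: 2.45
eef_pos: [536.0, 174.9, 180.8]
tcp_rot: [-3.141, 0.001, -2.946]
ft_force: [-0.4, -0.4, 0.3]
opening: 0.997
grip_force: 0.0
```

```bash
cat >> h.py <<'E'
def go(x,y,z,yaw=None):
    s=state();R=cv2.Rodrigues(np.array([0,0,0.]))[0]
    from scipy.spatial.transform import Rotation as Ro
    e=s["tcp_rot"];R=Ro.from_euler("xyz",e).as_matrix()
    dl=R.T@(np.array([x,y,z])-s["eef_pos"])
    print("t",round(s["t"],2),"pos",np.round(s["eef_pos"],1),"rot",np.round(np.degrees(e),2),"total units",np.round(dl/250,4),"mm",np.round(dl,1))
    if yaw is not None:
        a=(np.degrees(e[2])-yaw+180)%360-180; print("turn units",a/180)
def feel(n=10):
    F=[];M=[]
    for _ in range(n):
        s=state();F.append(s["ft_force"]);M.append(s["moment"]);viewer.read_camera("top")
    F=np.array(F);M=np.array(M);print("F",F.mean(0).round(3),F.std(0).round(3),"M",M.mean(0).round(4),M.std(0).round(4))
    return F.mean(0),M.mean(0)
E
python3 - <<'E'
from h import *
go(569,141,100,-168.4)
for n in("top","side"):
    p,d=viewer.read_camera(n);np.save(n+"d.npy",d)
    if n=="side":cv2.imwrite("pics/s1.png",cv2.resize(p[150:350,200:450,::-1],None,fx=3,fy=3))
    print([(np.round(r["position"]),round(r["confidence"],2)) for r in models.mark_of(n,"paddle_center")[:2]])
E
```

```text
t 2.45 pos [536.  174.9 180.8] rot [-1.7996e+02  5.0000e-02 -1.6877e+02] total units [-0.1028 -0.1583  0.3233] mm [-25.7 -39.6  80.8]
turn units -0.0020623154938765728
[(array([567., 140.,   8.]), 0.84), (array([ 656., -375.,   75.]), 0.42)]
[(array([560., 143.,  12.]), 0.58)]
```

View pics/s1.png

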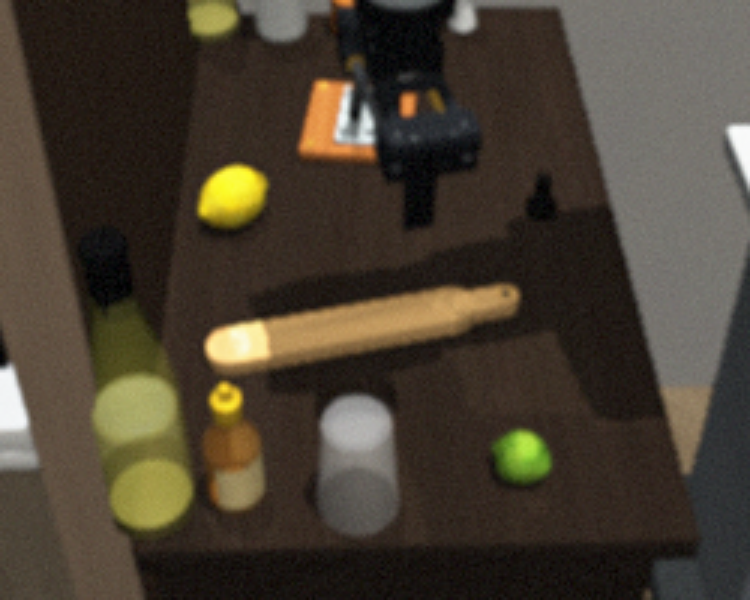

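The picture shows the paddle lying clear of the other things, with the handle at (510,300) and the round end at (235,345). I'll move over it and take a force baseline.

>>> {"fn": "arm_command", "kwargs": {
  "rows": [
    [[-0.034,-0.053,0.1],0],
    [[-0.034,-0.053,0.1],0],
    [[-0.034,-0.053,0.12],0],
    [[0,0,0.12],0],
    [[0,0,0.12],-0.002]
  ]
}}

```text
t: 3.15
eef_pos: [565.5, 146.5, 40.0]
tcp_rot: [3.141, 0.0, -2.933]
ft_force: [-0.5, -0.3, -0.6]
opening: 1.001
grip_force: 0.0
```

```bash
python3 - <<'E'
from h import *
go(569,141,5,-168.4);feel(12);go(569,141,5,-168.4)
E
```

```text
t 3.15 pos [565.5 146.5  40. ] rot [ 1.7999e+02  3.0000e-02 -1.6804e+02] total units [-0.0092 -0.0245  0.1401] mm [-2.3 -6.1 35. ]
turn units 0.002018699326517353
F [-0.232 -0.083 -0.594] [0.818 0.613 1.23 ] M [0.0616 0.0319 0.001 ] [0.0221 0.0395 0.0245]
t 3.75 pos [566.2 145.3  41.7] rot [-1.8000e+02  7.0000e-02 -1.6814e+02] total units [-0.0073 -0.0191  0.1466] mm [-1.8 -4.8 36.7]
turn units 0.0014634703114283967
```

>>> {"fn": "arm_command", "kwargs": {
  "rows": [
    [[-0.008,-0.02,0.036],0],
    [[0,0,0.036],0],
    [[0,0,0.036],0],
    [[0,0,0.032],0],
    [[0,0,0],0]
  ]
}}

```text
t: 4.25
eef_pos: [568.2, 140.6, 4.4]
tcp_rot: [3.141, -0.002, -2.935]
ft_force: [0.2, -0.1, 0.6]
opening: 0.998
grip_force: 0.0
```

>>> {"fn": "arm_command", "kwargs": {
  "rows": [
    [[0,0,0],0],
    [[0,0,0],0],
    [[0,0,0],0],
    [[0,0,0],0],
    [[0,0,0],0]
  ],
  "claw": 0
}}

```text
t: 4.75
eef_pos: [569.0, 140.8, 6.2]
tcp_rot: [3.142, 0.0, -2.934]
ft_force: [-0.9, 0.7, -0.1]
opening: 0.64
grip_force: 0.0
```

```bash
python3 - <<'E'
from h import *
go(569,141,60);s=state();print(s["grip_force"],s["opening"],s["ft_force"])
E
```

```text
t 4.75 pos [569.  140.8   6.2] rot [ 1.8000e+02  3.0000e-02 -1.6813e+02] total units [-1.000e-04  9.000e-04 -2.154e-01] mm [ -0.    0.2 -53.8]
0.0 0.6403124321900138 [-0.9070684   0.65723513 -0.0879708 ]
```

>>> {"fn": "arm_command", "kwargs": {
  "rows": [
    [[0,0,0],0],
    [[0,0,0],0],
    [[0,0,0],0],
    [[0,0,0],0],
    [[0,0,0],0]
  ]
}}

```text
t: 5.25
eef_pos: [568.9, 140.7, 5.9]
tcp_rot: [3.142, 0.0, -2.934]
ft_force: [-0.4, 0.1, -0.3]
opening: 0.215
grip_force: 0.0
```

>>> {"fn": "arm_command", "kwargs": {
  "rows": [
    [[0,0,-0.02],0],
    [[0,0,-0.02],0],
    [[0,0,-0.02],0],
    [[0,0,-0.02],0],
    [[0,0,0],0]
  ]
}}

```text
t: 5.75
eef_pos: [569.4, 140.8, 26.8]
tcp_rot: [-3.142, 0.001, -2.934]
ft_force: [0.5, -0.0, 0.3]
opening: 0.007
grip_force: 0.0
```

```bash
python3 - <<'E'
from h import *
go(569,141,60);s=state();print(s["grip_force"],s["opening"]);feel(16)
p,d=viewer.read_camera("side");cv2.imwrite("pics/s2.png",cv2.resize(p[150:350,200:450,::-1],None,fx=3,fy=3))
E
```

```text
t 5.75 pos [569.4 140.8  26.8] rot [-1.8000e+02  8.0000e-02 -1.6813e+02] total units [ 0.0011  0.001  -0.1326] mm [  0.3   0.3 -33.2]
0.0 0.006797596857016302
F [ 0.175 -0.083 -0.102] [0.432 0.682 0.503] M [0.0424 0.0235 0.0004] [0.0272 0.0288 0.0328]
```

View pics/s2.png

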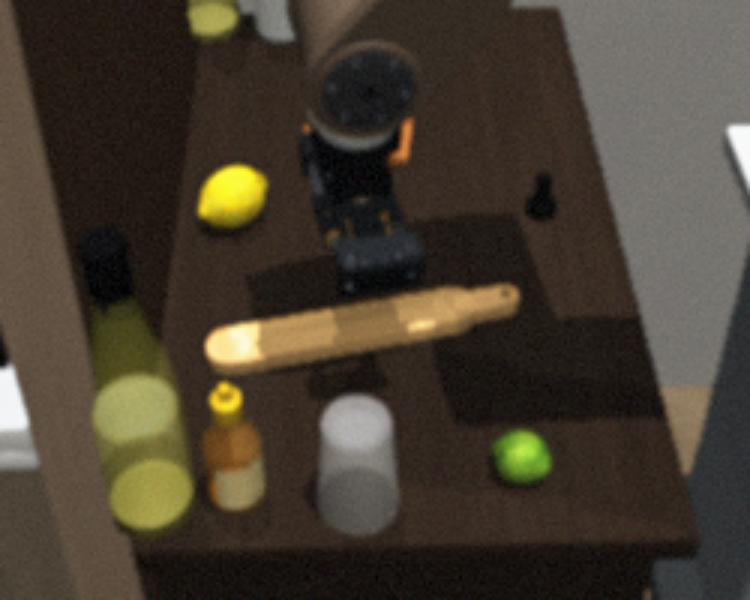

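The picture shows the closed fingers behind the paddle, on its -y side, and the paddle hasn't moved. I'll check the projection of the TCP against the image.

```bash
python3 - <<'E'
from h import *
def proj(n,P):
    c=viewer.get_calibration(n);T=np.array(c["world_to_cam"]);q=T@np.r_[P,1];q=np.array([q[0],-q[1],-q[2]])
    return cv2.projectPoints(q.reshape(1,1,3),np.zeros(3),np.zeros(3),np.array(c["camera_matrix"]),np.array(c["dist_coeffs"],float))[0].ravel()
P=state()["eef_pos"]
o=[]
for n in("side","top"):
    p,d=viewer.read_camera(n);uv=proj(n,P);b=proj(n,P+[0,0,78]);print(n,uv,b,proj(n,[573,140,20]))
    u,v=uv.round().astype(int)
    im=p[:,:,::-1].copy();im[v,u]=(0,0,255);b=b.round().astype(int);im[b[1],b[0]]=(0,255,0)
    v0=v-45;u0=u-40;o.append(cv2.resize(im[v0:v0+75,u0:u0+80],None,fx=5,fy=5,interpolation=cv2.INTER_NEAREST))
    if n=="side":
        vv,uu=np.mgrid[v-30:v+12:3,u-16:u+20:4];W=world(n,np.c_[uu.ravel(),vv.ravel()],d)
        for r in W.round().astype(int).reshape(vv.shape+(3,)): print(*[f"{a[0]},{a[1]},{a[2]}" for a in r])
cv2.imwrite("pics/c1.png",np.hstack(o))
E
```

```text
side [318.59317252 255.06959032] [318.26908252 234.91941612] [317.16264851 256.37213667]
614,-13,-1 597,161,160 587,165,163 577,184,180 567,163,160 557,158,156 546,157,154 538,187,181 515,-4,5
614,3,2 598,156,144 587,170,157 577,195,180 567,162,149 557,161,148 548,198,182 538,196,180 528,198,182
614,12,-3 602,16,1 587,178,154 577,205,180 568,210,184 558,208,182 548,207,180 539,209,182 529,207,180
614,29,1 602,32,3 590,33,4 578,217,182 568,217,180 558,217,181 549,218,181 539,218,181 530,220,183
614,41,0 602,41,0 590,44,2 578,225,179 568,231,184 559,226,180 549,229,182 539,225,178 530,222,175
614,58,4 602,53,-1 590,59,4 578,232,176 568,231,174 559,225,169 549,225,168 539,223,166 529,215,157
614,68,2 602,68,1 590,69,2 578,232,165 568,225,159 559,221,154 549,221,153 539,217,150 529,211,143
614,79,1 602,83,4 590,83,3 578,223,147 568,222,145 559,221,144 548,215,137 531,80,-1 520,85,3
614,92,1 602,95,4 590,93,1 579,94,2 567,95,2 555,92,0 544,97,4 533,114,22 522,115,22
613,107,4 602,106,3 590,125,22 579,124,21 567,124,20 556,125,22 545,127,23 534,126,22 522,123,18
613,134,21 601,136,22 590,136,22 579,133,18 568,136,21 556,134,18 545,137,22 534,140,24 523,137,21
613,145,20 601,146,21 590,147,22 579,148,22 568,148,22 557,148,22 546,148,21 535,146,18 524,151,23
613,155,19 601,159,22 590,160,23 579,159,22 568,159,22 557,157,19 546,159,21 535,153,14 524,154,14
612,168,21 601,170,23 590,167,20 579,165,16 568,163,14 557,161,12 546,160,10 535,156,5 523,153,1
top [267.18452255 193.77986286] [264.1541981  192.21010243] [267.62596994 192.59065405]
```

View pics/c1.png

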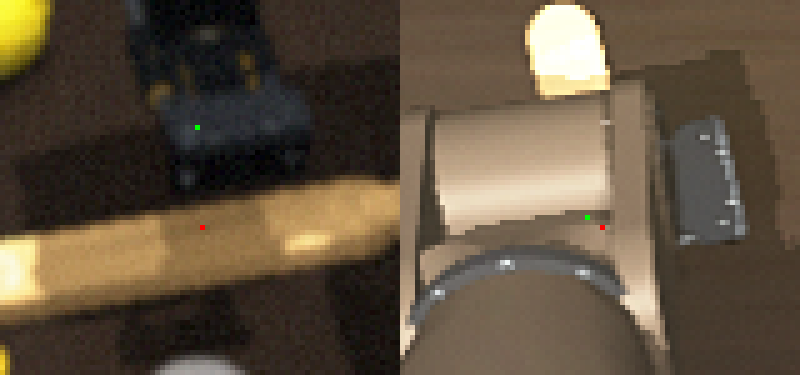

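```bash
python3 - <<'E'
from h import *
d=np.load("sided.npy")
vv,uu=np.mgrid[196:230:2,330:350:3]
W=world("side",np.c_[uu.ravel(),vv.ravel()],d)
for v,r in zip(vv[:,0],W.round().astype(int).reshape(vv.shape+(3,))): print(v,*[f"{a[0]},{a[1]},{a[2]}" for a in r])
print(state()["joints"].round(4))
E
```

```text
196 545,267,338 538,266,337 532,265,336 526,265,335 519,265,335 513,259,331 507,264,334
198 545,271,336 538,270,335 532,269,334 526,266,331 520,268,332 513,264,329 506,262,328
200 545,270,330 538,268,328 532,269,328 525,265,324 519,262,322 513,262,322 506,259,320
202 545,269,323 538,267,321 532,265,320 525,264,319 519,263,318 511,252,308 505,255,310
204 544,263,313 538,260,310 531,258,308 525,257,308 518,256,307 512,255,306 505,255,305
206 544,262,306 538,259,304 531,261,305 525,259,303 518,257,301 511,256,300 505,255,299
208 544,263,302 537,259,298 531,257,296 524,258,297 518,257,296 511,255,294 469,-86,2
210 544,263,296 518,-77,3 529,236,272 522,233,270 516,231,268 508,228,265 470,-76,3
212 528,-68,2 518,-73,-2 529,234,265 522,231,262 515,230,261 480,-68,1 470,-71,-1
214 528,-59,2 519,-60,1 529,236,260 522,233,258 515,231,256 481,-59,0 471,-61,-2
216 529,-48,3 519,-51,0 529,233,252 522,232,251 515,230,248 482,-46,3 472,-49,1
218 529,-39,2 520,-40,2 529,233,246 522,231,243 515,230,242 482,-41,-1 473,-38,2
220 530,-29,4 520,-28,4 529,233,240 522,229,236 515,228,235 483,-26,5 473,-30,1
222 530,-23,0 521,-18,5 528,230,230 521,229,230 514,227,227 483,-18,3 474,-18,3
224 531,-10,3 521,-11,2 528,228,223 521,227,222 514,227,221 484,-14,-1 474,-12,0
226 531,-5,0 522,1,5 528,229,217 503,-3,1 494,-4,0 485,1,4 475,-4,-1
228 531,7,2 522,6,2 513,3,-2 504,6,0 495,8,3 577,942,880 476,8,2
[ 1.2980e-01  6.3080e-01  1.7977e+00  2.0000e-04  7.1300e-01 -1.6483e+00]
```

Depth shows the fingertips about 36 mm higher than the reported TCP z, while the table and paddle heights read correctly. I'll open the claw and measure that offset from close by.

>>> {"fn": "arm_command", "kwargs": {
  "rows": [
    [[0,0,0],0],
    [[0,0,0],0],
    [[0,0,0],0],
    [[0,0,0],0],
    [[0,0,0],0]
  ],
  "claw": 1
}}

```text
t: 7.2
eef_pos: [568.9, 140.8, 25.9]
tcp_rot: [3.142, 0.0, -2.934]
ft_force: [1.2, 0.0, 0.4]
opening: 0.37
grip_force: 0.0
```

>>> {"fn": "arm_command", "kwargs": {
  "rows": [
    [[0,0,0],0],
    [[0,0,0],0],
    [[0,0,0],0],
    [[0,0,0],0],
    [[0,0,0],0]
  ]
}}

```text
t: 7.7
eef_pos: [568.9, 140.8, 25.9]
tcp_rot: [3.142, 0.0, -2.934]
ft_force: [-0.2, -0.2, 0.1]
opening: 0.79
grip_force: 0.0
```

```bash
python3 - <<'E'
from h import *
s=state();print(s["eef_pos"],s["opening"],s["t"])
p,d=viewer.read_camera("side")
cv2.imwrite("pics/c2.png",cv2.resize(p[195:300,260:380,::-1],None,fx=5,fy=5))
vv,uu=np.mgrid[236:282:2,306:336:3]
W=world("side",np.c_[uu.ravel(),vv.ravel()],d)
for v,r in zip(vv[:,0],W.round().astype(int).reshape(vv.shape+(3,))): print(v,*[f"{a[0]},{a[1]},{a[2]}" for a in r])
E
```

```text
[568.93299735 140.77127164  25.93716778] 0.7902418230817406 7.7
236 605,39,2 596,38,1 585,219,176 578,224,182 570,223,180 563,223,180 556,224,181 549,226,182 542,224,180 534,224,180
238 605,49,3 596,47,1 585,220,171 578,231,182 571,231,182 563,229,179 556,228,177 549,223,173 542,225,174 534,224,173
240 605,56,2 596,58,4 585,205,149 578,232,176 571,231,174 563,229,172 556,226,169 549,228,171 541,221,163 534,220,163
242 605,64,1 596,65,3 587,66,3 578,230,167 571,229,166 563,226,163 556,219,155 549,216,152 541,214,150 534,214,149
244 605,70,-1 596,73,2 587,72,0 578,224,154 571,221,151 563,219,149 556,220,149 549,220,149 541,217,146 534,218,147
246 605,84,5 596,82,2 587,82,2 578,224,148 571,225,148 563,222,144 556,221,144 549,219,141 535,83,2 526,86,4
248 605,88,1 596,90,2 587,90,2 578,225,142 570,88,-1 563,187,102 555,182,96 547,179,93 535,91,2 527,113,24
250 605,96,1 596,96,0 587,97,1 579,98,2 570,100,4 563,185,93 555,184,91 547,183,89 536,118,22 528,119,22
252 605,103,0 596,108,4 587,122,19 579,122,19 570,124,21 563,184,84 555,182,82 547,181,80 536,125,21 528,126,22
254 604,129,19 596
[... 802 characters left out ...]
2 580,166,1 571,166,1 563,170,6 555,170,5 547,169,4 538,168,1 530,166,-1
270 605,173,2 596,173,1 588,172,0 580,176,5 572,174,2 563,174,1 555,174,1 547,177,4 538,173,0 530,173,-1
272 605,178,-1 596,181,2 588,181,2 580,181,1 572,179,-1 563,180,0 555,181,1 547,181,1 539,183,3 531,183,2
274 605,189,3 596,189,4 588,188,2 580,188,2 572,187,0 564,190,4 555,188,1 547,189,1 539,188,0 531,190,3
276 605,196,3 597,196,3 588,195,2 580,193,0 572,194,0 564,195,1 556,196,2 547,195,0 539,195,1 531,197,2
278 605,199,-2 597,201,0 588,203,3 580,203,2 572,202,1 564,205,4 556,202,0 548,203,1 540,204,2 532,204,2
280 605,207,0 597,208,1 588,212,6 580,210,3 572,209,1 564,211,3 556,209,1 548,209,0 540,209,0 532,210,1
```

View pics/c2.png

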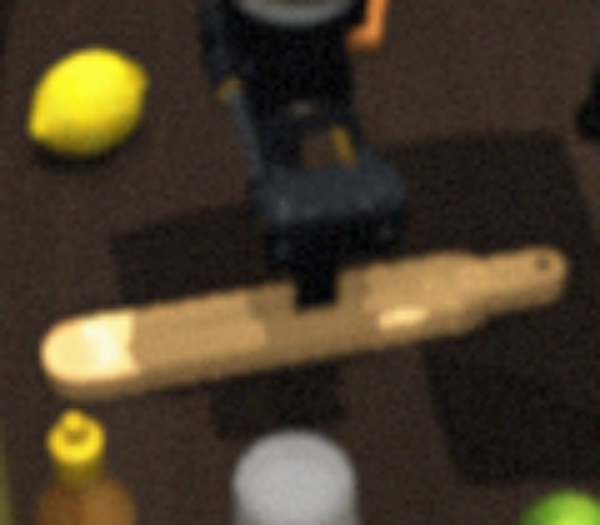

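The fingertip shows at about (318,300) in the crop, at true z ≈ 62 while 26 is reported, so the offset is about +36 mm. I'll descend to match.

>>> {"fn": "arm_command", "kwargs": {
  "rows": [
    [[0,0,0.04],0],
    [[0,0,0.04],0],
    [[0,0,0.04],0],
    [[0,0,0.04],0],
    [[0,0,0],0]
  ]
}}

```text
t: 8.25
eef_pos: [568.1, 140.6, -15.9]
tcp_rot: [3.141, -0.003, -2.935]
ft_force: [0.6, -0.3, 0.4]
opening: 0.999
grip_force: 0.0
```

```bash
python3 - <<'E'
from h import *
s=state();print(s["eef_pos"],s["opening"],s["t"],s["ft_force"])
p,d=viewer.read_camera("side")
vv,uu=np.mgrid[248:290:2,309:330:3]
W=world("side",np.c_[uu.ravel(),vv.ravel()],d)
for v,r in zip(vv[:,0],W.round().astype(int).reshape(vv.shape+(3,))): print(v,*[f"{a[0]},{a[1]},{a[2]}" for a in r])
E
```

```text
[568.06571789 140.62670892 -15.86349573] 0.998813278203486 8.25 [ 0.60987976 -0.29289007  0.36799569]
248 596,89,2 586,205,120 578,224,140 571,223,139 564,224,139 556,223,139 549,225,141
250 596,94,-2 586,210,119 578,231,140 571,229,138 564,229,138 556,227,136 549,224,133
252 596,107,4 586,215,117 579,231,133 571,232,134 564,228,130 556,223,124 549,224,125
254 596,133,23 586,211,106 579,230,125 571,228,123 564,227,121 556,220,114 549,219,113
256 596,140,22 587,137,19 579,226,113 571,221,108 564,223,110 556,220,106 549,219,105
258 596,147,22 587,147,22 579,224,105 571,224,104 564,219,98 556,219,99 548,193,70
260 596,154,21 588,155,22 579,154,21 571,155,21 563,196,66 556,197,66 548,194,63
262 596,162,22 588,162,21 579,161,20 571,161,20 563,195,58 555,194,55 547,190,51
264 596,168,20 588,165,16 579,163,14 571,165,16 564,199,54 555,192,45 547,189,42
266 596,167,11 588,167,11 580,164,7 571,165,8 564,196,43 555,190,36 547,191,36
268 596,167,3 588,166,2 580,168,3 571,167,2 564,195,34 555,189,26 547,187,24
270 596,175,4 588,172,0 580,171,-1 572,175,3 564,187,16 555,175,2 547,174,0
272 597,178,-2 588,179,0 580,181,2 572,180,1 563,181,1 555,181,1 547,180,-1
274 596,189,4 588,188,2 580,187,0 572,189,3 564,191,4 556,193,6 547,189,2
276 597,195,2 588,195,2 580,193,0 572,195,1 564,193,-1 556,196,2 548,197,3
278 597,202,1 588,199,-1 580,202,1 572,203,2 564,203,1 556,202,1 548,203,1
280 597,210,4 588,210,3 580,210,3 572,211,4 564,207,-1 556,210,1 548,209,1
282 597,219,5 589,217,3 580,298,101 573,300,103 566,300,103 556,216,1 548,217,2
284 597,223,2 587,304,101 580,305,102 573,303,100 566,306,103 559,306,102 549,225,3
286 594,312,104 587,309,100 580,310,101 573,312,103 566,311,101 559,310,100 552,312,102
288 594,316,102 587,318,103 580,319,105 573,316,101 566,316,101 559,318,103 552,318,103
```

>>> {"fn": "arm_command", "kwargs": {
  "rows": [
    [[0,0,0.032],0],
    [[0,0,0.032],0],
    [[0,0,0],0],
    [[0,0,0],0],
    [[0,0,0],0]
  ],
  "claw": 0
}}

```text
t: 8.8
eef_pos: [569.1, 140.8, -29.9]
tcp_rot: [3.142, 0.0, -2.935]
ft_force: [-0.6, -0.3, -0.3]
opening: 0.636
grip_force: 0.0
```

>>> {"fn": "arm_command", "kwargs": {
  "rows": [
    [[0,0,0],0],
    [[0,0,0],0],
    [[0,0,0],0],
    [[0,0,0],0],
    [[0,0,0],0]
  ]
}}

```text
t: 9.3
eef_pos: [569.0, 140.9, -29.8]
tcp_rot: [3.141, 0.0, -2.934]
ft_force: [-0.6, 2.0, 3.9]
opening: 0.463
grip_force: 30.0
```

```bash
python3 - <<'E'
from h import *
feel(8);s=state();print(s["eef_pos"],s["opening"],s["t"],s["ft_force"],s["grip_force"])
E
```

```text
F [-1.479  2.83   5.096] [0.46  0.473 0.682] M [0.6166 0.2618 0.1447] [0.0447 0.0294 0.0237]
[569.04030882 140.90913097 -29.80702032] 0.4612007980025959 9.7 [-1.78131957  2.80389224  5.77669254] 29.991643130779266
```

>>> {"fn": "arm_command", "kwargs": {
  "rows": [
    [[0,0,-0.012],0],
    [[0,0,-0.016],0],
    [[0,0,-0.016],0],
    [[0,0,-0.016],0],
    [[0,0,0],0]
  ]
}}

```text
t: 10.2
eef_pos: [569.2, 140.7, -14.5]
tcp_rot: [-3.142, 0.001, -2.935]
ft_force: [0.6, -0.9, -4.4]
opening: 0.457
grip_force: 30.0
```

```bash
python3 - <<'E'
from h import *
go(569,141,70);F,M=feel(24);s=state();print(s["eef_pos"],s["opening"],s["t"],s["grip_force"])
p,d=viewer.read_camera("side")
m=(p[:,:,0]>110)&(p[:,:,0].astype(int)-p[:,:,2]>40);v,u=np.nonzero(m);k=(u>262)&(u<378)&(v>235)&(v<285)
W=world("side",np.c_[u[k],v[k]],d);x=np.array([.979,.203]);t=(W[:,:2]-[564,140])@x
for a in range(-150,150,25):
    q=(t>a)&(t<a+25)
    if q.sum()>3: print(a,q.sum(),np.percentile(W[q,2],80).round(1))
E
```

```text
t 10.2 pos [569.2 140.7 -14.5] rot [-1.8000e+02  4.0000e-02 -1.6814e+02] total units [ 2.000e-04  1.200e-03 -3.381e-01] mm [  0.1   0.3 -84.5]
F [-0.1    0.027 -4.723] [0.475 0.465 0.57 ] M [0.0387 0.1041 0.0014] [0.0376 0.0326 0.0341]
[568.94561558 140.73088633 -15.04141987] 0.4589086076948368 11.4 29.98000681400299
-150 74 37.3
-125 87 37.4
-100 118 37.4
-75 105 37.0
-50 19 26.8
-25 9 24.3
0 11 36.9
25 134 36.8
50 139 36.7
75 144 36.7
100 145 36.5
125 169 126.8
```

The paddle hangs level. It weighs about 0.46 kg, and the heavy side is about 17 mm from the grasp toward the round end. I'll lift, turn and carry it over to the rest.

>>> {"fn": "arm_command", "kwargs": {
  "rows": [
    [[0,0,-0.05],0.01],
    [[0,0,-0.08],0.024],
    [[0,0,-0.08],0.0385],
    [[0,0,-0.08],0.024],
    [[0,0,-0.05],0.01]
  ]
}}

```text
t: 11.95
eef_pos: [569.2, 140.8, 71.4]
tcp_rot: [3.141, 0.001, 3.011]
ft_force: [0.3, 0.1, -4.1]
opening: 0.46
grip_force: 30.0
```

>>> {"fn": "arm_command", "kwargs": {
  "rows": [
    [[-0.002,-0.05,0],0],
    [[-0.006,-0.1,0],0],
    [[-0.007,-0.14,0],0],
    [[-0.008,-0.16,0],0],
    [[-0.008,-0.16,0],0]
  ]
}}

```text
t: 12.45
eef_pos: [556.3, -13.4, 69.1]
tcp_rot: [-3.142, -0.001, 3.016]
ft_force: [0.7, -0.3, -4.2]
opening: 0.464
grip_force: 30.0
```

>>> {"fn": "arm_command", "kwargs": {
  "rows": [
    [[-0.008,-0.16,0],0],
    [[-0.008,-0.16,0],0],
    [[-0.007,-0.14,0],0],
    [[-0.005,-0.1,0],0],
    [[-0.002,-0.05,0],0]
  ]
}}

```text
t: 12.95
eef_pos: [544.3, -166.3, 69.1]
tcp_rot: [3.142, -0.001, 3.013]
ft_force: [0.4, 0.6, -4.8]
opening: 0.461
grip_force: 30.0
```

```bash
python3 - <<'E'
from h import *
go(544.5,-169.3,52,172.7);F,M=feel(12);go(544.5,-169.3,52,172.7)
p,d=viewer.read_camera("side");cv2.imwrite("pics/c3.png",cv2.resize(p[130:250,250:400,::-1],None,fx=5,fy=5))
m=(p[:,:,0]>110)&(p[:,:,0].astype(int)-p[:,:,2]>40);v,u=np.nonzero(m)
W=world("side",np.c_[u,v],d);k=(W[:,2]>90)&(W[:,2]<140)&(abs(W[:,1]+170)<80)&(abs(W[:,0]-550)<220);W=W[k]
_,_,V=np.linalg.svd(W-W.mean(0));print(W.mean(0),V[0],W.min(0),W.max(0))
E
```

```text
t 12.95 pos [ 544.3 -166.3   69.1] rot [ 1.8000e+02 -5.0000e-02  1.7263e+02] total units [-0.0023 -0.0119  0.0684] mm [-0.6 -3.  17.1]
turn units -0.0004083901195934282
F [ 0.061 -0.157 -4.842] [0.451 0.495 0.373] M [ 0.031  0.067 -0.007] [0.0546 0.0291 0.0332]
t 13.55 pos [ 545.4 -163.3   70. ] rot [1.8000e+02 1.0000e-02 1.7274e+02] total units [ 0.0005 -0.0244  0.0719] mm [ 0.1 -6.1 18. ]
turn units 0.00022712852970398797
[ 541.39354986 -156.42207039  118.25612615] [-0.99270566  0.12055602 -0.00131116] [ 391.78734919 -204.37526246  101.43179462] [ 685.55444999 -129.37605136  126.55044938]
```

View pics/c3.png

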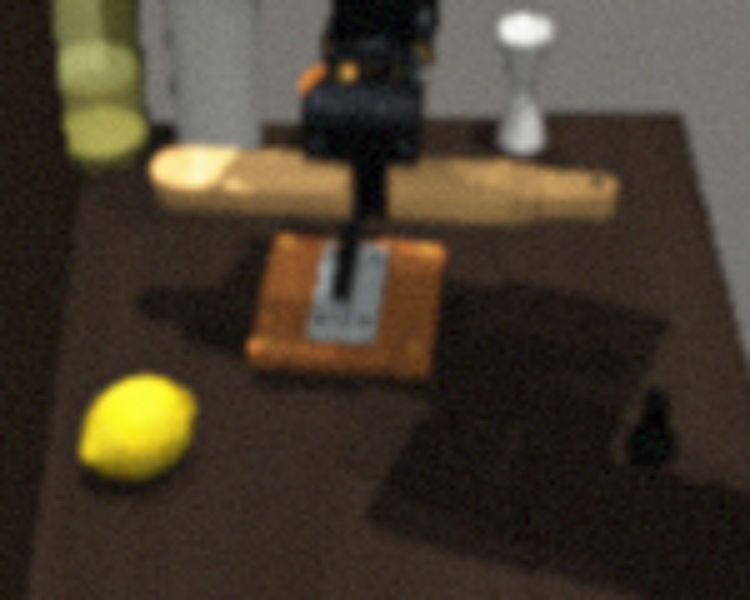

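The paddle hangs level across the rest: the round end is at about (190,165) and the handle at (610,190) in the crop, with the ridge cap at (345,270). I'll feel again for longer.

```bash
python3 - <<'E'
from h import *
a=feel(20);b=feel(20);go(544.5,-169.3,52,172.7)
E
```

```text
F [-0.039 -0.011 -4.615] [0.42  0.429 0.332] M [0.0268 0.0779 0.0023] [0.0309 0.0263 0.0357]
F [-0.162 -0.02  -4.698] [0.475 0.459 0.354] M [0.0296 0.0851 0.0047] [0.024  0.0239 0.0402]
t 15.6 pos [ 545.3 -163.7   69.9] rot [179.99  -0.   172.69] total units [ 0.0003 -0.0225  0.0716] mm [ 0.1 -5.6 17.9]
turn units -2.9979286669698822e-05
```

The moment readings disagree by about 5 mm between the two poses, so I want a better baseline. I'll set the paddle down on free table, zero there, regrip near the balance point and feel again.

>>> {"fn": "arm_command", "kwargs": {
  "rows": [
    [[0,0.05,0],0],
    [[0,0.1,0],0],
    [[0,0.14,0],0],
    [[0,0.16,0],0],
    [[0,0.16,0],0]
  ]
}}

```text
t: 16.1
eef_pos: [564.6, -10.5, 70.0]
tcp_rot: [3.141, 0.0, 3.014]
ft_force: [0.8, 0.3, -3.7]
opening: 0.461
grip_force: 30.0
```

>>> {"fn": "arm_command", "kwargs": {
  "rows": [
    [[0,0.16,0],0],
    [[0,0.14,0.04],0],
    [[0,0.1,0.08],0],
    [[0,0.04,0.1],0],
    [[0,0,0.08],0]
  ]
}}

```text
t: 16.6
eef_pos: [578.2, 99.2, -6.1]
tcp_rot: [3.141, -0.0, 3.017]
ft_force: [-1.1, -0.1, -4.0]
opening: 0.46
grip_force: 30.0
```

>>> {"fn": "arm_command", "kwargs": {
  "rows": [
    [[0,0,0.04],0],
    [[0,0,0.02],0],
    [[0,0,0.014],0],
    [[0,0,0.01],0],
    [[0,0,0],0]
  ]
}}

```text
t: 17.1
eef_pos: [578.9, 96.5, -25.7]
tcp_rot: [3.141, 0.001, 3.014]
ft_force: [0.4, 0.8, -5.5]
opening: 0.461
grip_force: 30.0
```

```bash
python3 - <<'E'
from h import *
go(0,0,-29);feel(4);go(0,0,-29)
E
```

```text
t 17.1 pos [578.9  96.5 -25.7] rot [1.7999e+02 3.0000e-02 1.7267e+02] total units [ 2.2474 -0.678   0.0117] mm [ 561.9 -169.5    2.9]
F [-0.022  0.11  -4.857] [0.344 0.484 0.495] M [ 0.035   0.0671 -0.0005] [0.0465 0.0154 0.0229]
t 17.3 pos [578.9  96.6 -25.6] rot [1.7999e+02 4.0000e-02 1.7268e+02] total units [ 2.2475 -0.678   0.0118] mm [ 561.9 -169.5    2.9]
```

>>> {"fn": "arm_command", "kwargs": {
  "rows": [
    [[0,0,0.008],0],
    [[0,0,0.006],0],
    [[0,0,0.003],0],
    [[0,0,0],0],
    [[0,0,0],0]
  ]
}}

```text
t: 17.8
eef_pos: [578.7, 96.6, -29.8]
tcp_rot: [3.141, 0.0, 3.014]
ft_force: [-3.5, -1.5, 6.4]
opening: 0.46
grip_force: 30.0
```

>>> {"fn": "arm_command", "kwargs": {
  "rows": [
    [[0,0,0],0],
    [[0,0,0],0],
    [[0,0,0],0],
    [[-0.024,0,0],0],
    [[-0.024,0,0],0]
  ],
  "claw": 0.65
}}

```text
t: 18.3
eef_pos: [591.2, 95.1, -30.3]
tcp_rot: [3.141, 0.0, 3.014]
ft_force: [-0.4, 0.2, -0.0]
opening: 0.649
grip_force: 0.0
```

```bash
python3 - <<'E'
from h import *
go(0,0,-29);s=state();print(s["opening"],s["grip_force"]);feel(12);feel(36);go(0,0,-29)
E
```

```text
t 18.3 pos [591.2  95.1 -30.3] rot [1.7999e+02 2.0000e-02 1.7270e+02] total units [ 2.2973 -0.6779 -0.006 ] mm [ 574.3 -169.5   -1.5]
0.6486020717399141 0.0
F [0.2   0.017 0.069] [0.378 0.461 0.492] M [0.0094 0.0154 0.001 ] [0.0256 0.0319 0.0333]
F [ 0.157 -0.179  0.107] [0.463 0.494 0.433] M [ 0.0225 -0.0084 -0.0005] [0.0298 0.0341 0.0387]
t 20.7 pos [590.6  95.1 -30.3] rot [180.    -0.   172.69] total units [ 2.2946 -0.6778 -0.0054] mm [ 573.7 -169.5   -1.3]
```

With this baseline both feels agree: the balance point is about 17 mm from the first grasp. I'll shift the remaining 5 mm and regrip.

>>> {"fn": "arm_command", "kwargs": {
  "rows": [
    [[-0.019,0,0],0],
    [[0,0,0],0],
    [[0,0,0],0],
    [[0,0,0],0],
    [[0,0,0],0]
  ],
  "claw": 0
}}

```text
t: 21.2
eef_pos: [595.4, 94.5, -30.3]
tcp_rot: [3.142, 0.0, 3.014]
ft_force: [1.9, -0.0, -1.9]
opening: 0.461
grip_force: 30.0
```

>>> {"fn": "arm_command", "kwargs": {
  "rows": [
    [[0,0,0],0],
    [[0,0,-0.012],0],
    [[0,0,-0.02],0],
    [[0,0,-0.012],0],
    [[0,0,0],0]
  ]
}}

```text
t: 21.7
eef_pos: [595.4, 94.5, -18.8]
tcp_rot: [3.141, 0.001, 3.014]
ft_force: [-1.3, -0.1, -4.2]
opening: 0.46
grip_force: 30.0
```

```bash
python3 - <<'E'
from h import *
go(0,0,-29);s=state();print(s["opening"],s["grip_force"]);feel(4);feel(18);feel(18);go(0,0,-29)
E
```

```text
t 21.7 pos [595.4  94.5 -18.8] rot [1.7999e+02 3.0000e-02 1.7269e+02] total units [ 2.3142 -0.678   0.0394] mm [ 578.5 -169.5    9.9]
0.46035195803133827 29.98722732067108
F [-0.299 -0.227 -4.452] [0.693 0.142 0.172] M [ 0.0296  0.0304 -0.0092] [0.0196 0.0046 0.0287]
F [-0.16   0.073 -4.783] [0.541 0.579 0.456] M [ 0.0326  0.0151 -0.0057] [0.0305 0.0217 0.0349]Traceback (most recent call last):
  File "<stdin>", line 2, in <module>
  File "h.py", line 22, in feel
    s=state();F.append(s["ft_force"]);M.append(s["moment"]);viewer.read_camera("top")
                                                            ~~~~~~~~~~~~~~~~~~^^^^^^^
ValueError: 200 camera calls are used up
```

```bash
python3 - <<'E'
from h import *
s=state();print(s["t"],s["eef_pos"],s["grip_force"])
v,u=np.mgrid[120:330,200:460]
q=np.c_[u.ravel(),v.ravel()]
d=np.load("sided.npy");W=world("side",q,d)
c=np.array([536.0,174.9]);yaw=np.radians(-168.4);tx=np.array([np.cos(yaw),np.sin(yaw)]);ty=np.array([np.sin(yaw),-np.cos(yaw)])
a=(W[:,:2]-c)@tx;b=(W[:,:2]-c)@ty
for nm,z0,z1,b0,b1 in(("finger",222,265,45,70),("body",300,345,70,105)):
    k=(W[:,2]>z0)&(W[:,2]<z1)&(b>b0)&(b<b1)
    rows=v.ravel()[k];L=[(a[k][rows==r].min(),a[k][rows==r].max()) for r in np.unique(rows)]
    L=np.array(L);print(nm,k.sum(),np.median(L,0).round(1),"mid",np.median(L.mean(1)).round(1))
    if nm=="body":print(L.round())
k=(W[:,2]>56)&(W[:,2]<75)&(abs(W[:,0]-561)<40)&(abs(W[:,1]+171)<60)
x=np.array([.992,-.127]);r=(W[k,:2]-[561.4,-171.5])
print("ridge side",k.sum(),(r@x).mean(),(r@x).min(),(r@x).max(), W[k,2].mean(),(r@[.127,.992]).min(),(r@[.127,.992]).max())
dt=np.load("topd.npy");v,u=np.mgrid[160:230,330:410];Wt=world("top",np.c_[u.ravel(),v.ravel()],dt)
k=(Wt[:,2]>56)&(Wt[:,2]<75)&(abs(Wt[:,0]-561)<40)&(abs(Wt[:,1]+171)<60);r=Wt[k,:2]-[561.4,-171.5]
print("ridge top",k.sum(),(r@x).mean(),(r@x).min(),(r@x).max())
E
```

```text
22.95 [595.25066235  94.50046205 -19.31597325] 29.987249672412872
finger 129 [-7.2 14.2] mid 3.6
body 673 [-249.4 -218.5] mid -235.6
[[  19.   38.]
 [  -1.   38.]
 [  -7.   37.]
 [ -29.   37.]
 [ -30.   37.]
 [ -30.   35.]
 [ -30.   35.]
 [ -30.   36.]
 [ -30.   39.]
 [ -31.   38.]
 [ -31.   38.]
 [ -30.   37.]
 [ -30.   36.]
 [ -30.   36.]
 [ -30.   37.]
 [ -31.   36.]
 [ -30.   27.]
 [-247.   23.]
 [-247.   12.]
 [-247.   -8.]
 [-249.  -26.]
 [-249. -246.]
 [-250. -247.]
 [-250. -247.]
 [-250. -246.]
 [-252. -246.]
 [-251. -246.]
 [-252. -247.]
 [-252. -247.]
 [-253. -246.]
 [-253. -246.]
 [-252. -246.]
 [-252. -247.]
 [-252. -245.]
 [-253. -247.]
 [-252. -248.]
 [-252. -248.]
 [-252. -226.]
 [-253. -220.]
 [-252. -220.]
 [-253. -217.]
 [-252. -223.]
 [-252. -233.]
 [-253. -241.]]
ridge side 45 -0.9607862622844179 -7.268839442592073 4.54540284996854 64.80702686512679 -9.321912618920418 52.22550631361423
ridge top 134 -0.017248199080442138 -6.136792227369675 6.1377500674993115
```

>>> {"fn": "arm_command", "kwargs": {
  "rows": [
    [[0,0,-0.04],0],
    [[0,0,-0.08],0],
    [[0,0,-0.1],0],
    [[0,0,-0.08],0],
    [[0,0,-0.04],0]
  ]
}}

```text
t: 23.45
eef_pos: [596.0, 94.6, 68.1]
tcp_rot: [3.141, 0.003, 3.014]
ft_force: [0.4, 0.2, -5.1]
opening: 0.459
grip_force: 30.0
```

>>> {"fn": "arm_command", "kwargs": {
  "rows": [
    [[0,-0.05,0],0],
    [[0,-0.1,0],0],
    [[0,-0.13,0],0],
    [[0,-0.14,0],0],
    [[0,-0.14,0],0]
  ]
}}

```text
t: 23.95
eef_pos: [576.4, -46.1, 64.7]
tcp_rot: [3.142, -0.002, 3.014]
ft_force: [0.6, 0.2, -3.5]
opening: 0.46
grip_force: 30.0
```

>>> {"fn": "arm_command", "kwargs": {
  "rows": [
    [[0,-0.14,0],0],
    [[0,-0.14,0],0],
    [[0,-0.12,0],0],
    [[0,-0.08,0],0],
    [[0,-0.031,0],0]
  ]
}}

```text
t: 24.45
eef_pos: [560.1, -173.4, 64.7]
tcp_rot: [3.141, -0.001, 3.012]
ft_force: [0.4, 0.3, -5.0]
opening: 0.464
grip_force: 30.0
```

>>> {"fn": "arm_command", "kwargs": {
  "rows": [
    [[0,0,0],0],
    [[0,0,0],0],
    [[0,0,0],0],
    [[0,0,0],0],
    [[0,0,0],0]
  ]
}}

```text
t: 24.95
eef_pos: [561.4, -170.4, 65.7]
tcp_rot: [3.141, 0.0, 3.015]
ft_force: [-0.8, 0.2, -3.8]
opening: 0.46
grip_force: 30.0
```

```bash
python3 - <<'E'
from h import *
go(561.5,-171.2,34.7,172.7);s=state();print(s["moment"],s["ft_force"])
E
```

```text
t 24.95 pos [ 561.4 -170.4   65.7] rot [179.99   0.   172.75] total units [-0.0009 -0.003   0.1239] mm [-0.2 -0.7 31. ]
turn units 0.0002744594241661957
[ 0.02479829 -0.0018847   0.03765142] [-0.81887474  0.21710631 -3.82146714]
```

>>> {"fn": "arm_command", "kwargs": {
  "rows": [
    [[0,0,0.03],0],
    [[0,0,0.04],0],
    [[0,0,0.028],0],
    [[0,0,0.014],0],
    [[0,0,0],0]
  ]
}}

```text
t: 25.45
eef_pos: [560.9, -171.0, 36.8]
tcp_rot: [3.141, -0.001, 3.014]
ft_force: [0.4, 0.4, -4.6]
opening: 0.461
grip_force: 30.0
```

```bash
cat > r.py <<'E'
from h import *
s=state();print(round(s["t"],2),s["eef_pos"].round(2),s["ft_force"].round(2),s["moment"].round(3),round(s["opening"],3),round(s["grip_force"],1))
E
python3 r.py
```

```text
25.45 [ 560.91 -170.96   36.82] [ 0.44  0.4  -4.63] [ 0.056  0.066 -0.006] 0.461 30.0
```

>>> {"fn": "arm_command", "kwargs": {
  "rows": [
    [[0,0,0],0],
    [[0,0,0],0],
    [[0,0,0],0],
    [[0,0,0],0],
    [[0,0,0],0]
  ]
}}

```text
t: 25.95
eef_pos: [561.3, -171.1, 37.8]
tcp_rot: [3.142, 0.0, 3.014]
ft_force: [1.2, -0.7, -4.2]
opening: 0.459
grip_force: 30.0
```

```bash
python3 r.py
```

```text
25.95 [ 561.3  -171.08   37.81] [ 1.17 -0.71 -4.23] [ 0.003  0.    -0.033] 0.459 30.0
```

>>> {"fn": "arm_command", "kwargs": {
  "rows": [
    [[0,0,0],0],
    [[0,0,0],0],
    [[0,0,0],0],
    [[0,0,0],0],
    [[0,0,0],0]
  ]
}}

```text
t: 26.45
eef_pos: [561.3, -171.1, 37.6]
tcp_rot: [3.142, 0.0, 3.014]
ft_force: [0.4, 0.5, -4.7]
opening: 0.464
grip_force: 30.0
```

```bash
python3 r.py
```

```text
26.45 [ 561.25 -171.05   37.64] [ 0.41  0.45 -4.67] [0.031 0.045 0.047] 0.464 30.0
```

>>> {"fn": "arm_command", "kwargs": {
  "rows": [
    [[0,0,0.004],0],
    [[0,0,0],0],
    [[0,0,0],0],
    [[0,0,0],0],
    [[0,0,0],0]
  ]
}}

```text
t: 26.95
eef_pos: [561.2, -171.1, 36.7]
tcp_rot: [3.142, 0.0, 3.014]
ft_force: [-0.2, -0.8, -4.9]
opening: 0.458
grip_force: 30.0
```

```bash
python3 r.py
```

```text
26.95 [ 561.25 -171.08   36.68] [-0.17 -0.78 -4.92] [ 0.044 -0.022 -0.023] 0.458 30.0
```

>>> {"fn": "arm_command", "kwargs": {
  "rows": [
    [[0,0,0.004],0],
    [[0,0,0],0],
    [[0,0,0],0],
    [[0,0,0],0],
    [[0,0,0],0]
  ]
}}

```text
t: 27.45
eef_pos: [561.3, -171.1, 35.6]
tcp_rot: [3.141, 0.0, 3.014]
ft_force: [-0.6, -0.7, -5.2]
opening: 0.462
grip_force: 30.0
```

```bash
python3 r.py
```

```text
27.45 [ 561.25 -171.05   35.65] [-0.65 -0.66 -5.24] [ 0.033  0.026 -0.011] 0.462 30.0
```

>>> {"fn": "arm_command", "kwargs": {
  "rows": [
    [[0,0,0.004],0],
    [[0,0,0],0],
    [[0,0,0],0],
    [[0,0,0],0],
    [[0,0,0],0]
  ]
}}

```text
t: 27.95
eef_pos: [561.3, -171.1, 34.7]
tcp_rot: [3.142, 0.0, 3.014]
ft_force: [0.2, 0.4, -3.9]
opening: 0.462
grip_force: 30.0
```

```bash
python3 r.py
```

```text
27.95 [ 561.26 -171.06   34.69] [ 0.23  0.36 -3.91] [ 0.012 -0.039 -0.018] 0.462 30.0
```

>>> {"fn": "arm_command", "kwargs": {
  "rows": [
    [[0,0,0.002],0],
    [[0,0,0],0],
    [[0,0,0],0],
    [[0,0,0],0],
    [[0,0,0],0]
  ]
}}

```text
t: 28.45
eef_pos: [561.3, -171.1, 34.2]
tcp_rot: [3.142, 0.0, 3.014]
ft_force: [0.1, 0.7, -2.9]
opening: 0.461
grip_force: 30.0
```

```bash
python3 r.py
```

```text
28.45 [ 561.28 -171.06   34.22] [ 0.1   0.68 -2.88] [0.026 0.027 0.041] 0.461 30.0
```

>>> {"fn": "arm_command", "kwargs": {
  "rows": [
    [[0,0,0.002],0],
    [[0,0,0],0],
    [[0,0,0],0],
    [[0,0,0],0],
    [[0,0,0],0]
  ]
}}

```text
t: 28.95
eef_pos: [561.3, -171.1, 33.7]
tcp_rot: [3.142, 0.0, 3.014]
ft_force: [-0.9, 0.5, -0.5]
opening: 0.46
grip_force: 30.0
```

```bash
python3 r.py
```

```text
28.95 [ 561.28 -171.07   33.74] [-0.94  0.52 -0.46] [0.156 0.115 0.036] 0.46 30.0
```

>>> {"fn": "arm_command", "kwargs": {
  "rows": [
    [[0,0,0],0],
    [[0,0,0],0],
    [[0,0,0],0],
    [[0,0,0],0],
    [[0,0,0],0]
  ]
}}

```text
t: 29.45
eef_pos: [561.3, -171.1, 33.7]
tcp_rot: [3.142, 0.0, 3.014]
ft_force: [-0.6, 0.1, 0.9]
opening: 0.461
grip_force: 30.0
```

```bash
python3 r.py
```

```text
29.45 [ 561.27 -171.07   33.67] [-0.63  0.1   0.88] [0.071 0.161 0.062] 0.461 30.0
```

>>> {"fn": "arm_command", "kwargs": {
  "rows": [
    [[0,0,0],0],
    [[0,0,0],0],
    [[0,0,0],0],
    [[0,0,0],0],
    [[0,0,0],0]
  ]
}}

```text
t: 29.95
eef_pos: [561.2, -171.0, 33.6]
tcp_rot: [3.141, 0.0, 3.014]
ft_force: [-0.6, 1.3, -0.4]
opening: 0.459
grip_force: 30.0
```

```bash
python3 r.py
```

```text
29.95 [ 561.24 -171.03   33.65] [-0.55  1.28 -0.45] [0.107 0.144 0.018] 0.459 30.0
```

>>> {"fn": "arm_command", "kwargs": {
  "rows": [
    [[0,0,0],0],
    [[0,0,0],0],
    [[0,0,0],0],
    [[0,0,0],0],
    [[0,0,0],0]
  ]
}}

```text
t: 30.45
eef_pos: [561.3, -171.1, 33.7]
tcp_rot: [3.142, 0.0, 3.014]
ft_force: [0.4, -0.1, 0.2]
opening: 0.461
grip_force: 30.0
```

```bash
python3 r.py
```

```text
30.45 [ 561.28 -171.08   33.67] [ 0.37 -0.12  0.19] [ 0.038  0.035 -0.018] 0.461 30.0
```

>>> {"fn": "arm_command", "kwargs": {
  "rows": [
    [[0,0,0],0],
    [[0,0,0],0],
    [[0,0,0],0],
    [[0,0,0],0],
    [[0,0,0],0]
  ]
}}

```text
t: 30.95
eef_pos: [561.3, -171.1, 33.7]
tcp_rot: [3.142, 0.0, 3.014]
ft_force: [-0.9, 0.7, 1.0]
opening: 0.461
grip_force: 30.0
```

```bash
python3 r.py
```

```text
30.95 [ 561.27 -171.08   33.67] [-0.85  0.74  1.03] [0.016 0.029 0.053] 0.461 30.0
```

>>> {"fn": "arm_command", "kwargs": {
  "rows": [
    [[0,0,0],0],
    [[0,0,0],0],
    [[0,0,0],0],
    [[0,0,0],0],
    [[0,0,0],0]
  ]
}}

```text
t: 31.45
eef_pos: [561.2, -171.1, 33.6]
tcp_rot: [3.142, 0.0, 3.014]
ft_force: [-0.3, 0.5, 0.6]
opening: 0.465
grip_force: 30.0
```

```bash
python3 r.py
```

```text
31.45 [ 561.25 -171.06   33.65] [-0.28  0.46  0.63] [ 0.046  0.001 -0.013] 0.465 30.0
```

>>> {"fn": "arm_command", "kwargs": {
  "rows": [
    [[0,0,0],0],
    [[0,0,0],0],
    [[0,0,0],0],
    [[0,0,0],0],
    [[0,0,0],0]
  ]
}}

```text
t: 31.95
eef_pos: [561.3, -171.1, 33.7]
tcp_rot: [3.141, 0.0, 3.014]
ft_force: [-0.4, -0.3, 2.0]
opening: 0.463
grip_force: 30.0
```

```bash
python3 r.py
```

```text
31.95 [ 561.26 -171.06   33.67] [-0.45 -0.29  2.05] [-0.017 -0.031  0.017] 0.463 30.0
```

>>> {"fn": "arm_command", "kwargs": {
  "rows": [
    [[0,0,0],0],
    [[0,0,0],0],
    [[0,0,0],0],
    [[0,0,0],0],
    [[0,0,0],0]
  ]
}}

```text
t: 32.45
eef_pos: [561.3, -171.1, 33.7]
tcp_rot: [3.142, 0.0, 3.014]
ft_force: [1.5, -0.4, -0.1]
opening: 0.458
grip_force: 30.0
```

```bash
python3 r.py
```

```text
32.45 [ 561.26 -171.05   33.66] [ 1.48 -0.36 -0.13] [ 0.048 -0.146  0.01 ] 0.458 30.0
```

>>> {"fn": "arm_command", "kwargs": {
  "rows": [
    [[0,0,0],0],
    [[0,0,0],0],
    [[0,0,0],0],
    [[0,0,0],0],
    [[0,0,0],0]
  ]
}}

```text
t: 32.95
eef_pos: [561.3, -171.1, 33.7]
tcp_rot: [3.142, 0.0, 3.014]
ft_force: [0.4, 0.3, 0.7]
opening: 0.458
grip_force: 30.0
```

```bash
python3 r.py
```

```text
32.95 [ 561.26 -171.07   33.67] [0.42 0.26 0.66] [-0.021 -0.093 -0.036] 0.458 30.0
```

>>> {"fn": "arm_command", "kwargs": {
  "rows": [
    [[0,0,0],0],
    [[0,0,0],0],
    [[0,0,0],0],
    [[0,0,0],0],
    [[0,0,0],0]
  ]
}}

```text
t: 33.45
eef_pos: [561.2, -171.1, 33.7]
tcp_rot: [3.142, 0.0, 3.014]
ft_force: [0.6, 0.4, 0.4]
opening: 0.462
grip_force: 30.0
```

```bash
python3 r.py
```

```text
33.45 [ 561.24 -171.09   33.66] [0.58 0.41 0.42] [-0.01  -0.095 -0.043] 0.462 30.0
```

>>> {"fn": "arm_command", "kwargs": {
  "rows": [
    [[0,0,0],0],
    [[0,0,0],0],
    [[0,0,0],0],
    [[0,0,0],0],
    [[0,0,0],0]
  ]
}}

```text
t: 33.95
eef_pos: [561.3, -171.1, 33.7]
tcp_rot: [3.142, 0.0, 3.014]
ft_force: [1.7, 0.8, 0.2]
opening: 0.463
grip_force: 30.0
```

```bash
python3 r.py
```

```text
33.95 [ 561.25 -171.07   33.68] [1.65 0.78 0.18] [-0.048 -0.123  0.018] 0.463 30.0
```

>>> {"fn": "arm_command", "kwargs": {
  "rows": [
    [[0,0,0],0],
    [[0,0,0],0],
    [[0,0,0],0],
    [[0,0,0],0],
    [[0,0,0],0]
  ]
}}

```text
t: 34.45
eef_pos: [561.2, -171.1, 33.7]
tcp_rot: [3.141, 0.0, 3.014]
ft_force: [0.5, -0.6, 0.4]
opening: 0.462
grip_force: 30.0
```

```bash
python3 r.py
```

```text
34.45 [ 561.24 -171.06   33.66] [ 0.53 -0.56  0.41] [-0.028 -0.102 -0.015] 0.462 30.0
```

>>> {"fn": "arm_command", "kwargs": {
  "rows": [
    [[0,0,0],0],
    [[0,0,0],0],
    [[0,0,0],0],
    [[0,0,0],0],
    [[0,0,0],0]
  ]
}}

```text
t: 34.95
eef_pos: [561.2, -171.1, 33.7]
tcp_rot: [3.142, 0.0, 3.014]
ft_force: [0.6, -1.2, 0.5]
opening: 0.461
grip_force: 30.0
```

```bash
python3 r.py
```

```text
34.95 [ 561.25 -171.06   33.67] [ 0.57 -1.22  0.54] [-0.05  -0.184  0.061] 0.461 30.0
```

>>> {"fn": "arm_command", "kwargs": {
  "rows": [
    [[0,0,0],0],
    [[0,0,0],0],
    [[0,0,0],0],
    [[0,0,0],0],
    [[0,0,0],0]
  ]
}}

```text
t: 35.45
eef_pos: [561.3, -171.1, 33.7]
tcp_rot: [3.142, 0.0, 3.014]
ft_force: [1.1, -0.1, 0.5]
opening: 0.464
grip_force: 30.0
```

```bash
python3 r.py
```

```text
35.45 [ 561.27 -171.07   33.67] [ 1.15 -0.07  0.46] [-0.073 -0.192  0.031] 0.464 30.0
```

>>> {"fn": "arm_command", "kwargs": {
  "rows": [
    [[0,0,0],0],
    [[0,0,0],0],
    [[0,0,0],0],
    [[0,0,0],0],
    [[0,0,0],0]
  ]
}}

```text
t: 35.95
eef_pos: [561.2, -171.1, 33.7]
tcp_rot: [3.141, 0.0, 3.014]
ft_force: [0.4, -0.7, 0.9]
opening: 0.461
grip_force: 30.0
```

```bash
python3 r.py
```

```text
35.95 [ 561.23 -171.06   33.66] [ 0.4  -0.67  0.89] [-0.073 -0.157 -0.046] 0.461 30.0
```

Contact came at the expected height, and the ridge now carries the weight with a moment near zero once side force is allowed for. I'll lift off briefly to relieve that side force, nudge 1 mm, re-seat and release.

>>> {"fn": "arm_command", "kwargs": {
  "rows": [
    [[0,0,-0.008],0],
    [[-0.004,0,0],0],
    [[0,0,0],0],
    [[0,0,0.004],0],
    [[0,0,0.004],0]
  ]
}}

```text
t: 36.45
eef_pos: [562.0, -171.1, 33.6]
tcp_rot: [3.141, -0.0, 3.014]
ft_force: [-2.0, 0.5, -0.1]
opening: 0.461
grip_force: 30.0
```

>>> {"fn": "arm_command", "kwargs": {
  "rows": [
    [[0,0,0],0],
    [[0,0,0],0],
    [[0,0,0],0],
    [[0,0,0],0],
    [[0,0,0],0]
  ]
}}

```text
t: 36.95
eef_pos: [562.1, -171.1, 33.7]
tcp_rot: [3.141, -0.0, 3.014]
ft_force: [-3.7, 1.1, 1.0]
opening: 0.461
grip_force: 30.0
```

```bash
python3 r.py
```

```text
36.95 [ 562.06 -171.09   33.69] [-3.75  1.14  1.02] [ 0.284  0.563 -0.056] 0.461 30.0
```

>>> {"fn": "arm_command", "kwargs": {
  "rows": [
    [[0,0,0],0],
    [[0,0,0],0],
    [[0,0,0],0],
    [[0,0,0],0],
    [[0,0,0],0]
  ]
}}

```text
t: 37.45
eef_pos: [562.2, -171.2, 33.7]
tcp_rot: [3.141, 0.0, 3.014]
ft_force: [-1.8, 1.4, 1.1]
opening: 0.46
grip_force: 30.0
```

```bash
python3 r.py
```

```text
37.45 [ 562.24 -171.17   33.67] [-1.76  1.4   1.15] [ 0.38   0.449 -0.013] 0.46 30.0
```

The side force built up because the arm was still settling when it landed. I'll lift, let it settle, then lower straight down.

>>> {"fn": "arm_command", "kwargs": {
  "rows": [
    [[0,0,-0.008],0],
    [[0,0,0],0],
    [[0,0,0],0],
    [[0,0,0],0],
    [[0,0,0],0]
  ]
}}

```text
t: 37.95
eef_pos: [562.3, -171.2, 35.5]
tcp_rot: [3.142, 0.0, 3.014]
ft_force: [-0.1, -0.1, -5.7]
opening: 0.464
grip_force: 30.0
```

>>> {"fn": "arm_command", "kwargs": {
  "rows": [
    [[0,0,0],0],
    [[0,0,0],0],
    [[0,0,0],0],
    [[0,0,0],0],
    [[0,0,0],0]
  ]
}}

```text
t: 38.45
eef_pos: [562.2, -171.2, 35.7]
tcp_rot: [3.142, 0.0, 3.014]
ft_force: [0.6, 0.4, -3.6]
opening: 0.462
grip_force: 30.0
```

```bash
python3 r.py
```

```text
38.45 [ 562.23 -171.18   35.66] [ 0.55  0.44 -3.59] [ 0.055 -0.001 -0.034] 0.462 30.0
```

>>> {"fn": "arm_command", "kwargs": {
  "rows": [
    [[0,0,0.002],0],
    [[0,0,0.002],0],
    [[0,0,0.002],0],
    [[0,0,0.002],0],
    [[0,0,0],0]
  ]
}}

```text
t: 38.95
eef_pos: [562.2, -171.2, 33.9]
tcp_rot: [3.142, 0.0, 3.014]
ft_force: [-1.0, -0.0, -0.9]
opening: 0.463
grip_force: 30.0
```

```bash
python3 r.py
```

```text
38.95 [ 562.24 -171.2    33.85] [-1.   -0.02 -0.9 ] [0.144 0.27  0.032] 0.463 30.0
```

>>> {"fn": "arm_command", "kwargs": {
  "rows": [
    [[0,0,0],0],
    [[0,0,0],0],
    [[0,0,0],0],
    [[0,0,0],0],
    [[0,0,0],0]
  ]
}}

```text
t: 39.45
eef_pos: [562.2, -171.2, 33.7]
tcp_rot: [3.142, 0.0, 3.014]
ft_force: [-1.7, 0.9, -0.1]
opening: 0.459
grip_force: 30.0
```

```bash
python3 r.py
```

```text
39.45 [ 562.24 -171.18   33.71] [-1.65  0.93 -0.14] [0.109 0.234 0.012] 0.459 30.0
```

>>> {"fn": "arm_command", "kwargs": {
  "rows": [
    [[0,0,0],0],
    [[0,0,0],0],
    [[0,0,0],0],
    [[0,0,0],0],
    [[0,0,0],0]
  ]
}}

```text
t: 39.95
eef_pos: [562.2, -171.2, 33.7]
tcp_rot: [3.142, 0.0, 3.014]
ft_force: [-1.9, 0.5, -0.2]
opening: 0.461
grip_force: 30.0
```

```bash
python3 r.py
```

```text
39.95 [ 562.25 -171.19   33.68] [-1.86  0.47 -0.24] [0.117 0.155 0.026] 0.461 30.0
```

>>> {"fn": "arm_command", "kwargs": {
  "rows": [
    [[0,0,0],0],
    [[0,0,0],0],
    [[0,0,0],0],
    [[0,0,0],0],
    [[0,0,0],0]
  ]
}}

```text
t: 40.45
eef_pos: [562.3, -171.2, 33.7]
tcp_rot: [3.142, 0.0, 3.014]
ft_force: [-0.9, 0.3, 0.5]
opening: 0.46
grip_force: 30.0
```

>>> {"fn": "arm_command", "kwargs": {
  "rows": [
    [[0,0,0],0],
    [[0,0,0],0],
    [[0,0,0],0],
    [[0,0,0],0],
    [[0,0,0],0]
  ]
}}

```text
t: 40.95
eef_pos: [562.3, -171.2, 33.7]
tcp_rot: [3.142, 0.0, 3.014]
ft_force: [-1.2, 0.7, 1.2]
opening: 0.457
grip_force: 30.0
```

```bash
python3 r.py
```

```text
40.95 [ 562.25 -171.19   33.69] [-1.17  0.71  1.25] [ 0.107  0.193 -0.026] 0.457 30.0
```

>>> {"fn": "arm_command", "kwargs": {
  "rows": [
    [[0,0,0],0],
    [[0,0,0],0],
    [[0,0,0],0],
    [[0,0,0],0],
    [[0,0,0],0]
  ]
}}

```text
t: 41.45
eef_pos: [562.3, -171.2, 33.7]
tcp_rot: [3.142, 0.0, 3.014]
ft_force: [-1.1, 0.9, 0.3]
opening: 0.462
grip_force: 30.0
```

```bash
python3 r.py
```

```text
41.45 [ 562.27 -171.19   33.68] [-1.14  0.89  0.28] [0.08  0.155 0.016] 0.462 30.0
```

>>> {"fn": "arm_command", "kwargs": {
  "rows": [
    [[0,0,0],0],
    [[0,0,0],0],
    [[0,0,0],0],
    [[0,0,0],0],
    [[0,0,0],0]
  ],
  "claw": 0.65
}}

```text
t: 41.95
eef_pos: [562.3, -171.2, 33.7]
tcp_rot: [3.142, 0.0, 3.014]
ft_force: [-0.7, -0.6, 0.3]
opening: 0.652
grip_force: 0.0
```

```bash
python3 r.py
```

```text
41.95 [ 562.28 -171.21   33.68] [-0.71 -0.59  0.33] [ 0.001  0.03  -0.053] 0.652 0.0
```

>>> {"fn": "arm_command", "kwargs": {
  "rows": [
    [[0,0,-0.02],0],
    [[0,0,-0.06],0],
    [[0,0,-0.12],0],
    [[0,0,-0.16],0],
    [[0,0,-0.16],0]
  ]
}}

```text
t: 42.45
eef_pos: [561.9, -171.1, 165.3]
tcp_rot: [3.141, -0.0, 3.014]
ft_force: [0.6, 0.4, 0.8]
opening: 0.651
grip_force: 0.0
```

>>> {"fn": "arm_command", "kwargs": {
  "rows": [
    [[0,0,0],0],
    [[0,0,0],0],
    [[0,0,0],0],
    [[0,0,0],0],
    [[0,0,0],0]
  ]
}}

```text
t: 42.95
eef_pos: [561.9, -171.0, 162.6]
tcp_rot: [3.141, -0.002, 3.014]
ft_force: [0.3, -1.3, 0.5]
opening: 0.651
grip_force: 0.0
```

```bash
python3 - <<'E'
from h import *
s=state();print(s["t"],s["eef_pos"],s["ft_force"],s["grip_force"],s["opening"])
print(env.job_done())
E
```

```text
42.95 [ 561.88992545 -171.0495169   162.63562654] [ 0.32767461 -1.34008862  0.50640101] 0.0 0.6505298833357531
the job is handed in; nothing more can be done
None
```

The paddle was laid across the ridge at its felt balance point, released, and the job handed in at 43 s; all 200 camera calls were used by then, so I could not see that it stayed level, and the position rests on force readings (estimated within about 3 mm, limit ±6 mm).

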